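# Put the pipette away on the pipette carousel

### The arm

A 7-joint arm with a two-finger parallel gripper is mounted at the origin on the work surface. World frame = base frame: x ahead of the robot, y to its left, z up, the work surface at z = 0. Lengths are in m, angles in rad, forces in N, time in s.
With the tool pointing down it reaches from about 0.4 to 0.85 m from the base axis. Payload 10.4 kg.
Tool frame: the origin (TCP) lies at the very end of the fingers, on their centre line; the grasp point (between the pads) lies 19 mm behind it; z points along the fingers, y is the line along which they close (so a half turn about z gives the same grasp; the last joint's range is limited). The gripper opens to 85 mm and grips with 20 to 120 N. Pads are 22 mm wide; open, the fingers measure 114 mm over their backs; the gripper's body (76 mm by 85 mm) begins 54 mm behind the grasp point. The pads swing forward as they close: fully open they stand 13 mm farther back than shut.
Start: joints at [1.231, 0.332, -0.065, 1.46, 0.022, 1.35, -0.088], TCP at [0.195, -0.594, 0.231] pointing down, gripper open.
Joint ranges: [-2.6, 2.6], [-0.5, 2.12], [-1.47, 1.34], [0.16, 2.42], [-1.27, 4.41], [0.06, 2.06], [-2.6, 2.6]. Speed limits (rad/s): [2.22, 2.22, 2.79, 2.79, 3.14, 3.14, 3.14].

### API

Orientations are given as a unit quaternion [x, y, z, w].
In Python, from workcell import manip gives the robot as it stands.
- The arm moves only by the shell command python3 -m jog FILE [FORCE], which reads ROWS from the file FILE. ROWS is a JSON list of rows, 1 to 20 of them, each written [[rx, ry, rz], [dx, dy, dz], opening]: a rotation vector rx, ry, rz in rad, then dx, dy, dz in m, then the opening from 0.0 (shut) to 1.0 (fully open); each row is the pose to reach, as a shift and turn from the pose commanded when the command began, along the tool's axes at that moment; what a row does not reach only later rows make up. A row lasts 1/8 s, in which the tool goes at most 0.0625 m and 0.188 rad, less where a joint would pass 70% of its speed; a pose out of reach is approached as far as the arm can. The fingers move at their own pace and stop on an object; FORCE is the grip in N (left out, the last holds). Time passes only in rows, so rows that do not move let the fingers close. It prints the time, the measured TCP pose, the force, the opening and the grip force at its end. Input that does not fit is refused with a message, and nothing moves.
- manip.get_obs(): the state, without advancing time (a new reading comes with each control period).
- manip.camera(name): name is "scene" or "top"; returns the picture (480x640x3 uint8, blue, green, red); there is no depth.
- manip.calibration(name): a dict with "fx", "fy", "cx", "cy" (pixels), "k1" (the pictures are not rectified: a ray, as slopes to the right and down, at radius r is drawn at 1 + k1 r^2 times it, then the intrinsics apply), "world_from_camera" (4x4, takes a point from camera to world coordinates). Camera axes: x right, y up, looking along -z (the intrinsics and any distortion apply to the point x, -y, -z); pixel columns grow to the right and rows downward; lengths in m; the calibration is good to about 2 mm. A picture is of the moment at which its call begins. calibration takes no time and is no camera call.
- manip.hand_in(): hands the job in; it is judged then, once.
Trained networks look in the newest picture that a camera, given by its name, has taken for a name from the list of things; names that differ only in an ending like _2 or _b are one class to them, and where a whole thing is asked for, a point or a joint stands for the part that bears it (a point fixed in the world has none). Each returns a list of dicts, best first, with "confidence" (0 to 1); they miss things now and then, are a little off and sometimes report something else, mostly with a low value. They report only what shows in the picture. A call takes as long as a camera call. They do not tell look-alikes from the thing itself.
- manip.outline_of(camera, thing): "mask" (480x640 bool, what is visible of it) and "bbox" ([left, top, right, bottom] in pixels, round what is visible of it).
The state is a dict: "clock": time; "joint_pos": joint angles; "joint_velocities": joint speeds; "tau": joint torques, N m; "position": TCP position; "ee_rot": TCP orientation; "ft_force": force on the tool from outside, world axes, zero at the start; "torque": the same for the moment, N m; "grip_width": opening from 0.0 (shut) to 1.0 (fully open); "grasp_force": force on a finger pad.
Only numpy, scipy, OpenCV 4.12 (cv2) and the standard library are available. Lean on these libraries where they do the work, as an engineer would, in place of code of your own. Each camera call takes 0.05 s, during which the arm holds its last target. There are 200 camera calls.

### The job

Turn the pipette carousel by its top knob until its one empty hook is over the green pointer on the foot. Then take the orange pipette out of the bench holder, push it through the hook's spring clip, and lower it, feeling for contact without forcing it, until its collar rests on the hook; only then let go. Leave it hanging upright there, with the empty hook's place still at the pointer, and leave everything else on the bench alone.

Things in the scene. Friction and masses are not known exactly. Their poses are not given: they have to be found in the camera images.
- carousel: Pipette carousel. Origin: on its turning axis at bench level; z up; -x points to the green pointer on its fixed white round foot (164 mm across, 14 mm high). On a 22 mm post a head turns with six white fork hooks 60 degrees apart, seats 100 mm from the axis: five hold clipped-in pipettes (part of the head, 72 mm taller than the hook tops), one is empty.
- front (a point): Point at bench level under the front seat (at carousel x -100 mm). All hook tops are level, 150 to 164 mm above the bench: set anew each run, NOT REPORTED. Fork 34 mm wide, 6 mm thick; slot 20 mm wide, open outwards; from the seat centre its back wall is 10.5 mm inward, tine ends 24.5 mm outward. The empty hook's green pads give 2.5 N/mm for 3 mm, then stop hard. Press with 20 N at most.
- clip (a point): Point at bench level under the front clip (at carousel x -109 mm). The empty hook's green clip: two upright sprung rollers, 8 mm diameter, 9 mm outward of the seat centre, 6 to 20 mm below the hook top, 12 mm gap. A pipette neck pushed straight inward with about 2 to 5 N spreads them, then sits behind them with 2.5 mm play and can be lowered.
- knob (a point): Point on the turning axis 229 mm above the bench, always inside the carousel's black top knob: an upright bar 50 mm long, 14 mm thick, 40 mm tall, spanning 52 to 92 mm above the hook tops. Its length points along the empty hook.
- rotor (a joint): Turning angle of the carousel head, rad, anticlockwise positive from above. 0: empty hook over the green pointer (carousel -x); at angle a the empty hook and the knob's length lie along carousel -x turned by a about z. Starts between 0.45 and 1.9, stops at -3.1 and 3.1. Friction of about 0.2 N m holds it where left.
- holder: Fixed aluminium bench holder: grey foot 10 mm high, post on its +x side, fork 34 mm wide, top 140 mm above the bench, slot 20 mm wide, open to -x, tines ending 25 mm to -x of the origin. Origin: bench level under the seat; z up. The pipette hangs in it by its collar: lift it 10 mm or more and draw it out to -x, or lift it straight out.
- pipette: Orange-trimmed pipette, upright in the holder, 192 mm long, about 120 g. Origin: centre of the underside of its grey collar; z up along it. Collar 34 mm diameter, z 0 to 5 mm. White handle 26 (x) by 24 (y) mm, z 5 to 60, button to 72: grip it from above near z 32. Neck 16 mm diameter, z 0 to -70, then a cone to -120. Its yaw on the hook does not matter.
- tip_box: bystander: red tip box with clear lid, 112 x 82 x 75 mm, origin under its centre; leave it alone
- reagent: bystander: amber bottle, 60 mm diameter, 140 mm high, origin under its centre; leave it alone
- jar: bystander: white jar with red cap, 56 mm diameter, 70 mm high, origin under its centre; leave it alone
- beaker: bystander: glass beaker, 66 mm diameter, 80 mm high, origin under its centre; leave it alone
- tube_rack: bystander: yellow tube rack, 100 x 50 x 42 mm, origin under its centre; leave it alone
- timer: bystander: white bench timer lying flat, 65 x 75 x 18 mm, origin under its centre; leave it alone
Things that resemble listed ones, but are neither listed nor needed, are in the scene too. Leave any purple or yellow look-alike of the pipette alone.

How it is judged:
On the way, in this order (a step that is already met when the one before it is completed fails the run):
1. the carousel's empty hook has been turned to the green pointer (value of joint rotor between -0.17 and 0.17 rad), for 0.2 s.
2. the pipette's collar rests on that hook, upright, while the gripper still holds it (all of step 1 and x of pipette in the frame of carousel between -0.107 and -0.093 m and y of pipette in the frame of carousel between -0.022 and 0.022 m and height (world z) of pipette between 0.145 and 0.169 m and angle between pipette's own z axis and vertical below 0.12 rad and contact force between pipette and carousel above 0.4 N and contact force between the fingers and pipette above 2 N), for 0.2 s.
At the end, for the whole second after the job is handed in: The pipette hangs released and at rest (under 0.02 m/s) on the hook at the green pointer: axis 93 to 107 mm in front of the carousel's axis, within 22 mm sideways, collar 145 to 169 mm high, tilt under 0.12 rad, carried by the carousel (over 0.4 N); head angle within 0.17 rad of 0 (all of step 1 and x of pipette in the frame of carousel between -0.107 and -0.093 m and y of pipette in the frame of carousel between -0.022 and 0.022 m and height (world z) of pipette between 0.145 and 0.169 m and angle between pipette's own z axis and vertical below 0.12 rad and contact force between pipette and carousel above 0.4 N and linear speed of pipette below 0.02 m/s and not (contact force between the fingers and pipette above 0.05 N)); the robot touches nothing.
It fails at once if the orange pipette is forced against the carousel (over 20 N) (contact force between pipette and carousel above 20 N).
It fails at once if the orange pipette is dropped or laid over (height (world z) of pipette below 0.11 m or angle between pipette's own z axis and vertical above 0.6 rad).
It fails at once if a bystander is moved (over 25 mm) (distance of any of tip_box, reagent, jar, beaker, tube_rack, timer from where it was at the start of the episode above 0.025 m).
It also fails if it takes over 70 s, if anything falls off the work surface, if the arm or the gripper's body presses on something with over 40 N, if the wrist force passes 120 N, or if a joint passes its speed limit or range.

## Working session

There is one attempt and no reset: what is moved stays moved. The work goes in short steps, Python scripts to look and compute and a shell command to move; the robot and the scene stay as the last step left them, time stands still between calls to the robot, and variables do not carry over. Pictures are saved under pics/ and viewed, at most 10 in all, crops included, and the job is handed in when it is done.

```bash
mkdir -p pics; ls
cat > h.py <<'E'
import numpy as np,cv2
from workcell import manip
from scipy.spatial.transform import Rotation as R
def ray(cam,u,v):
    c=manip.calibration(cam);K=np.array([[c['fx'],0,c['cx']],[0,c['fy'],c['cy']],[0,0,1.]])
    x,y=cv2.undistortPoints(np.array([[[u,v]]],float),K,np.array([c['k1'],0,0,0.]))[0,0]
    T=np.array(c['world_from_camera']);d=T[:3,:3]@np.array([x,-y,-1.]);return T[:3,3],d
def at(cam,u,v,z):
    o,d=ray(cam,u,v);return o+d*(z-o[2])/d[2]
def proj(cam,p):
    c=manip.calibration(cam);T=np.array(c['world_from_camera']);q=T[:3,:3].T@(np.array(p,float)-T[:3,3])
    x,y=q[0]/-q[2],-q[1]/-q[2];s=1+c['k1']*(x*x+y*y);return np.array([c['fx']*x*s+c['cx'],c['fy']*y*s+c['cy']])
def tri(a,b):
    A=[];y=[]
    for o,d in (a,b):
        d=d/np.linalg.norm(d);P=np.eye(3)-np.outer(d,d);A.append(P);y.append(P@o)
    return np.linalg.lstsq(np.vstack(A),np.hstack(y),rcond=None)[0]
E
python3 - <<'E'
from h import *
for c in('scene','top'):
    cv2.imwrite(f'pics/{c}0.png',manip.camera(c)); k=manip.calibration(c);print(c,k['fx'],k['k1'],np.round(k['world_from_camera'],3).tolist())
    for t in('carousel','knob','holder','pipette'):
        for r in manip.outline_of(c,t)[:4]:
            ys,xs=np.nonzero(r['mask']);print(c,t,round(r['confidence'],2),r['bbox'],xs.mean().round(1),ys.mean().round(1))
o=manip.get_obs();print(o)
E
```

```text
pics
scene 543.1062496495905 -0.13635185408339529 [[-0.39, -0.727, 0.565, 1.29], [0.921, -0.301, 0.249, 0.316], [-0.012, 0.617, 0.787, 1.148], [0.0, 0.0, 0.0, 1.0]]
scene carousel 0.62 [206.2, 179.8, 318.9, 294.5] 264.3 243.2
scene knob 0.89 [210.7, 180.3, 315.0, 296.3] 264.0 243.6
scene holder 0.57 [410.9, 258.7, 456.5, 318.5] 437.4 288.7
scene pipette 0.82 [439.2, 235.8, 456.9, 265.9] 446.5 250.6
scene pipette 0.7 [410.9, 278.3, 429.6, 330.3] 419.8 298.2
scene pipette 0.61 [483.1, 246.9, 505.4, 298.8] 492.7 267.5
top 556.5385744948841 -0.09626743568572509 [[0.026, 0.998, -0.055, 0.489], [-0.999, 0.028, 0.023, 0.004], [0.025, 0.054, 0.998, 1.399], [0.0, 0.0, 0.0, 1.0]]
top carousel 0.92 [322.9, 152.2, 424.8, 267.9] 371.1 210.0
top knob 0.55 [321.8, 153.1, 427.5, 266.9] 371.0 210.0
top knob 0.31 [184.0, 224.9, 221.9, 268.3] 203.7 246.5
top holder 0.78 [183.3, 226.0, 222.7, 268.8] 203.5 246.6
top pipette 0.67 [192.3, 192.0, 211.8, 207.9] 201.5 199.1
top pipette 0.66 [131.7, 254.3, 160.2, 267.1] 141.9 261.2
{'clock': 0.5, 'joint_pos': array([ 1.23141148,  0.33220337, -0.06473584,  1.46014316,  0.02159634,
        1.3498841 , -0.08850395]), 'joint_velocities': array([ 0.00087553, -0.00309183, -0.00050179, -0.00031488, -0.00111876,
       -0.0014857 ,  0.00026736]), 'tau': array([-6.18210324e-04, -6.24746060e+01,  4.86937934e-02, -3.91552842e+01,
        1.63786212e-02,  2.51330777e-03, -5.87397676e-05]), 'position': array([ 0.19473567, -0.59389436,  0.23131487]), 'ee_rot': array([9.87479499e-01, 1.57747389e-01, 2.02674444e-05, 2.47523583e-05]), 'ft_force': array([-0.39607474,  0.53899162, -0.42593472]), 'torque': array([ 0.00435289, -0.02156271,  0.0156655 ]), 'grasp_force': 0.0, 'grip_width': 1.0014282493465125}
```

View pics/scene0.png

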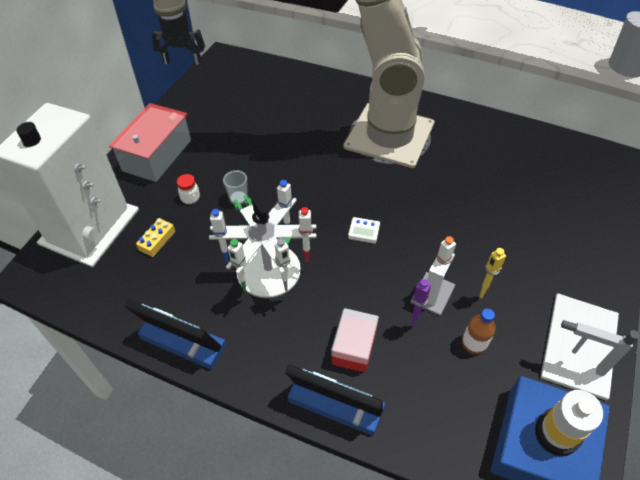

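View pics/top0.png

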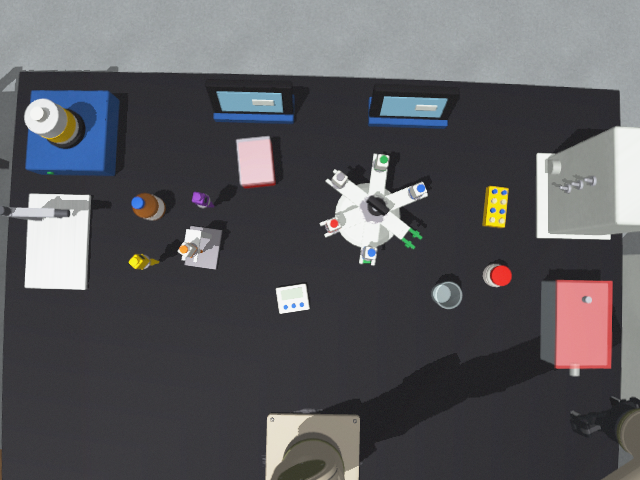

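The orange pipette is at scene (446,250) and top (185,250). Its look-alikes are purple at scene (421,292) and yellow at (494,262). I pick the orange one because it is the only one with orange trim and it sits in the grey holder. The carousel is at top (370,212), and its empty green-padded hook points to (414,240). Next is one enlarged crop to confirm.

Run:
```python
from h import *
t=cv2.imread('pics/top0.png');s=cv2.imread('pics/scene0.png')
r=lambda im,x,y,w,h:cv2.resize(im[y:y+h,x:x+w],(400,300),interpolation=cv2.INTER_CUBIC)
cv2.imwrite('pics/c1.png',np.vstack([np.hstack([r(t,160,215,80,60),r(t,310,145,136,102+18)]),np.hstack([r(s,400,225,120,90),r(s,190,170,144,130)])]))
```

```text
(no output)
```

View pics/c1.png

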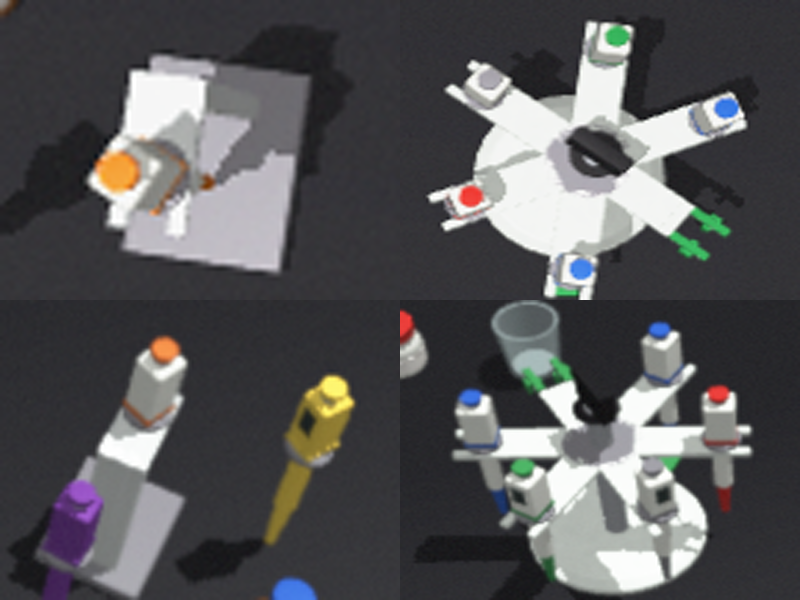

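The crop confirms the orange pipette in the holder fork, with the post on the far (+x) side and the slot facing the robot. The green pointer on the foot is at top (367,262) and scene (287,240). Next I triangulate the coloured buttons.

```bash
cat >> h.py <<'E'
def blob(im,lo,hi,box):
    hsv=cv2.cvtColor(im,cv2.COLOR_BGR2HSV);m=cv2.inRange(hsv,np.array(lo),np.array(hi));k=np.zeros_like(m);x0,y0,x1,y1=box;k[y0:y1,x0:x1]=1
    n,l,s,c=cv2.connectedComponentsWithStats(m*k)
    i=1+np.argmax(s[1:,4]);return c[i],s[i].tolist()
E
python3 - <<'E'
from h import *
t=cv2.imread('pics/top0.png');s=cv2.imread('pics/scene0.png')
B=([100,120,80],[130,255,255]);G=([50,110,60],[80,255,255]);Rd=([0,150,120],[6,255,255]);O=([8,150,150],[18,255,255])
P={}
for n,c,bt,bs in [('b1',B,(412,180,430,197),(208,205,228,222)),('g',G,(375,152,392,168),(226,235,246,250)),('r',Rd,(326,215,342,232),(296,203,314,218)),('b2',B,(362,245,380,262),(276,176,294,192)),('or',O,(175,240,196,258),(436,234,456,246)),('ptr',G,(355,256,385,275),(270,225,300,255))]:
    a,sa=blob(t,*c,bt);b,sb=blob(s,*c,bs)
    P[n]=tri(ray('top',*a),ray('scene',*b));print(n,a.round(1),b.round(1),sa[4],sb[4],P[n].round(4),'reproj',(proj('top',P[n])-a).round(1))
# circle fit
from scipy.optimize import least_squares
# head angle phi = direction of empty hook (world); buttons at phi+60k anticlockwise
ks={'b1':1,'g':2,'r':4,'b2':5}
def f(p): return np.hstack([P[n]-np.array([p[0]+.1*np.cos(p[2]+k*np.pi/3),p[1]+.1*np.sin(p[2]+k*np.pi/3),p[3]]) for n,k in ks.items()])
q=least_squares(f,[.57,-.11,-2.3,.23]);print(q.x,np.degrees(q.x[2]),(q.fun*1000).round(1))
pd=P['ptr']-[*q.x[:2],0];print('pointer dir',np.degrees(np.arctan2(pd[1],pd[0])),np.hypot(pd[0],pd[1]))
for bt,bs in [((400,225,425,255),(232,195,255,215))]:
  for im,b in((t,bt),(s,bs)):
    m=cv2.inRange(cv2.cvtColor(im,cv2.COLOR_BGR2HSV),np.array(G[0]),np.array(G[1]));n,l,st,ce=cv2.connectedComponentsWithStats(m)
    print([(ce[i].round(1).tolist(),st[i].tolist()) for i in range(1,n) if b[0]<ce[i][0]<b[2] and b[1]<ce[i][1]<b[3]])
E
```

```text
b1 [420.6 187.9] [214.9 211.3] 46 51 [ 0.6559 -0.2153  0.235 ] reproj [ 0.2 -0.1]
g [383.4 159.1] [233.6 242.1] 45 44 [ 0.7154 -0.1352  0.2333] reproj [ 0.2 -0.1]
r [333.8 223.1] [304.1 209.9] 42 42 [ 0.5758 -0.0327  0.2342] reproj [ 0. -0.]
b2 [371.1 252.2] [282.8 182. ] 48 47 [ 0.5168 -0.1128  0.2351] reproj [ 0.1 -0.1]
or [183.2 248.9] [449.  239.2] 45 45 [0.5134 0.2868 0.2106] reproj [ 0.1 -0. ]
ptr [366.3 261.8] [287.3 240.4] 24 21 [ 0.498  -0.1259 -0.0157] reproj [-0.  0.]
[ 0.61601195 -0.12401996 -2.20557668  0.23442088] -126.37023522947919 [-0.1  0.3  0.6  0.1 -0.1 -1.1 -0.1 -0.3 -0.2  0.2  0.1  0.7]
pointer dir -179.08659218685676 0.11799049200209165
[([415.3, 233.6], [409, 228, 14, 12, 74]), ([407.9, 243.4], [402, 238, 13, 11, 72])]
[([247.8, 200.5], [245, 195, 8, 11, 52]), ([237.1, 205.1], [234, 200, 8, 10, 49])]
```

```bash
echo '[[[0, 0, 0], [0, 0, -0.06], 1], [[0, 0, 0], [0, 0, -0.07], 1], [[0, 0, -0.1], [0.05, -0.03, -0.07], 1], [[0, 0, -0.62], [0.547, -0.315, -0.07], 1], [[0, 0, -0.62], [0.547, -0.315, -0.07], 1], [[0, 0, -0.62], [0.547, -0.315, -0.07], 1], [[0, 0, -0.62], [0.547, -0.315, -0.07], 1], [[0, 0, -0.62], [0.547, -0.315, -0.07], 1], [[0, 0, -0.62], [0.547, -0.315, -0.07], 1], [[0, 0, -0.62], [0.547, -0.315, -0.07], 1], [[0, 0, -0.62], [0.547, -0.315, -0.07], 1], [[0, 0, -0.62], [0.547, -0.315, -0.07], 1], [[0, 0, -0.62], [0.547, -0.315, -0.07], 1], [[0, 0, -0.62], [0.547, -0.315, -0.07], 1], [[0, 0, -0.62], [0.547, -0.315, -0.07], 1]]' > mv.in && python3 -m jog mv.in 30
python3 - <<'E'
from h import *
for c,u,v in(('top',366.3,261.8),('scene',287.3,240.4)):
    p=at(c,u,v,.014);d=p[:2]-[.616,-.124];print(c,p.round(4),np.degrees(np.arctan2(d[1],d[0])),np.hypot(*d))
o=manip.get_obs();r=R.from_quat(o['ee_rot']).as_matrix();print(o['position'].round(4),r.round(3).tolist(),np.degrees(np.arctan2(r[1,0],r[0,0])))
E
```

```text
clock: 2.38
position: [0.6157, -0.1261, 0.3014]
ee_rot: [0.893, 0.45, -0.0, 0.0]
ft_force: [0.1, -0.7, 0.6]
grip_width: 0.998
grasp_force: 0.0
top [ 0.4977 -0.1232  0.014 ] 179.590431961055 0.11825495778420488
scene [ 0.5183 -0.1146  0.014 ] 174.50907766611635 0.09813908170917719
[ 0.6157 -0.1261  0.3014] [[0.594, 0.804, -0.0], [0.804, -0.594, -0.001], [-0.001, 0.001, -1.0]] 53.536322528948176
```

```bash
echo '[[[0, 0, 0], [0, 0, 0.04], 1], [[0, 0, 0], [0, 0, 0.075], 1], [[0, 0, 0], [0, 0, 0.077], 1], [[0, 0, 0], [0, 0, 0.077], 0.5], [[0, 0, 0], [0, 0, 0.077], 0], [[0, 0, 0], [0, 0, 0.077], 0], [[0, 0, 0], [0, 0, 0.077], 0], [[0, 0, 0], [0, 0, 0.077], 0], [[0, 0, 0], [0, 0, 0.077], 0]]' > mv.in && python3 -m jog mv.in 40
```

```text
clock: 3.5
position: [0.6159, -0.1236, 0.2251]
ee_rot: [0.892, 0.452, -0.0, -0.0]
ft_force: [-6.2, 1.5, 4.5]
grip_width: 0.157
grasp_force: 40.9
```

```bash
echo '[[[0, 0, 0.12], [0, 0, 0], 0], [[0, 0, 0.24], [0, 0, 0], 0], [[0, 0, 0.36], [0, 0, 0], 0], [[0, 0, 0.48], [0, 0, 0], 0], [[0, 0, 0.6], [0, 0, 0], 0], [[0, 0, 0.72], [0, 0, 0], 0], [[0, 0, 0.84], [0, 0, 0], 0], [[0, 0, 0.97], [0, 0, 0], 0], [[0, 0, 0.97], [0, 0, 0], 0], [[0, 0, 0.97], [0, 0, 0], 0], [[0, 0, 0.97], [0, 0, 0], 0]]' > mv.in && python3 -m jog mv.in 60
python3 - <<'E'
from h import *
t=manip.camera('top');s=manip.camera('scene')
r=lambda im,x,y,w,h:cv2.resize(im[y:y+h,x:x+w],(400,300*h*4//w//3),interpolation=cv2.INTER_CUBIC)
cv2.imwrite('pics/c2.png',np.hstack([r(t,316,175,120,120),r(s,210,160,120,120)]))
E
```

```text
clock: 4.88
position: [0.6157, -0.1234, 0.2251]
ee_rot: [1.0, -0.016, -0.001, -0.0]
ft_force: [-6.6, 3.0, 6.6]
grip_width: 0.154
grasp_force: 60.2
```

View pics/c2.png

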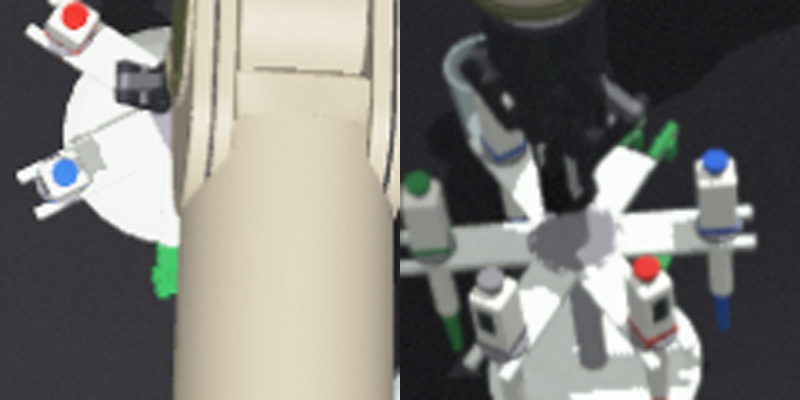

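```bash
echo '[[[0, 0, 0], [0, 0, 0], 0.6], [[0, 0, 0], [0, 0, 0], 1], [[0, 0, 0], [0, 0, 0], 1], [[0, 0, 0], [0, 0, 0], 1], [[0, 0, 0], [0, 0, -0.05], 1], [[0, 0, 0], [0, 0, -0.09], 1], [[0, 0, 0], [-0.115, -0.407, -0.09], 1], [[0, 0, 0], [-0.115, -0.407, -0.09], 1], [[0, 0, 0], [-0.115, -0.407, -0.09], 1], [[0, 0, 0], [-0.115, -0.407, -0.09], 1], [[0, 0, 0], [-0.115, -0.407, -0.09], 1], [[0, 0, 0], [-0.115, -0.407, -0.09], 1], [[0, 0, 0], [-0.115, -0.407, -0.09], 1], [[0, 0, 0], [-0.115, -0.407, -0.09], 1], [[0, 0, 0], [-0.115, -0.407, -0.09], 1], [[0, 0, 0], [-0.115, -0.407, -0.09], 1]]' > mv.in && python3 -m jog mv.in
python3 - <<'E'
from h import *
t=manip.camera('top');s=manip.camera('scene');cv2.imwrite('pics/t3.png',t);cv2.imwrite('pics/s3.png',s)
r=lambda im,x,y,w,h:cv2.resize(im[y:y+h,x:x+w],(400,400),interpolation=cv2.INTER_CUBIC)
cv2.imwrite('pics/c3.png',np.hstack([r(t,316,155,120,120),r(s,210,160,120,120)]))
G=([50,110,60],[80,255,255])
for im in(t,s):
    m=cv2.inRange(cv2.cvtColor(im,cv2.COLOR_BGR2HSV),np.array(G[0]),np.array(G[1]));n,l,st,ce=cv2.connectedComponentsWithStats(m)
    print([(ce[i].round(1).tolist(),st[i].tolist()) for i in range(1,n) if st[i][4]>12])
E
```

```text
clock: 6.98
position: [0.5158, 0.2848, 0.3143]
ee_rot: [1.0, -0.018, 0.0, 0.0]
ft_force: [0.3, 0.1, -0.0]
grip_width: 1.001
grasp_force: 0.0
[([50.0, 172.8], [47, 172, 7, 3, 16]), ([419.1, 184.8], [416, 182, 8, 7, 42]), ([365.9, 256.3], [361, 248, 10, 17, 132]), ([376.9, 257.2], [373, 250, 8, 15, 77])]
[([279.2, 198.3], [275, 193, 9, 12, 58]), ([289.1, 201.8], [284, 196, 10, 12, 66]), ([214.6, 213.8], [211, 211, 8, 7, 42]), ([225.7, 259.1], [223, 255, 6, 10, 32])]
```

View pics/c3.png

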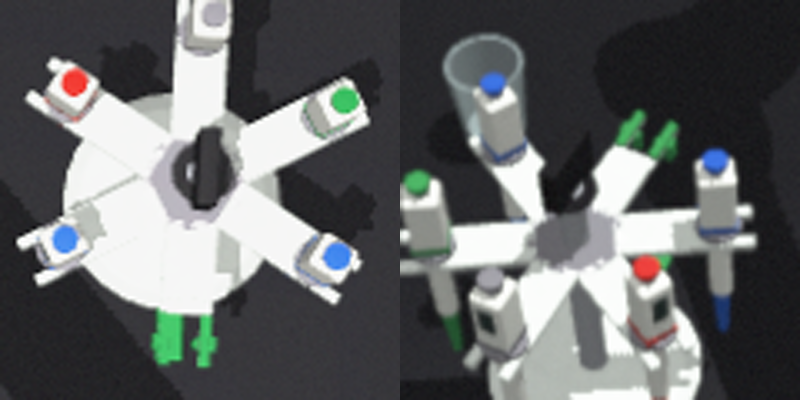

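Run:
```python
from h import *
for f,c,b in(('top0','top',(350,240,395,275)),('t3','top',(355,240,390,270)),('scene0','scene',(265,220,305,260)),('s3','scene',(270,225,300,245))):
    im=cv2.imread(f'pics/{f}.png');m=cv2.inRange(cv2.cvtColor(im,cv2.COLOR_BGR2HSV),np.array([45,90,40]),np.array([85,255,255]))
    print(f)
    for y in range(b[1],b[3]):
        xs=[x for x in range(b[0],b[2]) if m[y,x]]
        if xs:
            L=[(at(c,x,y,.014)[:2]-[.616,-.124])*1000 for x in(xs[0]-.5,xs[-1]+.5)]
            print(y,''.join('#' if m[y,x] else '.' for x in range(b[0],b[2])),[l.round().tolist() for l in L])
print('axis z.014 px',proj('top',[.616,-.124,.014]),proj('top',[.516,-.124,.014]),proj('top',[.496,-.124,.014]))
```

```text
top0
260 .............###............................. [[-114.0, 10.0], [-114.0, 3.0]]
261 .............########........................ [[-117.0, 10.0], [-116.0, -10.0]]
262 .............########........................ [[-119.0, 10.0], [-118.0, -10.0]]
263 ..............######......................... [[-121.0, 8.0], [-121.0, -7.0]]
t3
248 ........#.......................... [[-84.0, 11.0], [-84.0, 9.0]]
249 .......########.................... [[-87.0, 14.0], [-86.0, -6.0]]
250 ........########.....####.......... [[-89.0, 11.0], [-88.0, -32.0]]
251 ........########.....####.......... [[-92.0, 11.0], [-90.0, -32.0]]
252 .......#########.....####.......... [[-94.0, 13.0], [-93.0, -32.0]]
253 .......#########.....####.......... [[-97.0, 13.0], [-95.0, -32.0]]
254 .......#########.....####.......... [[-99.0, 13.0], [-98.0, -32.0]]
255 ......##########.....####.......... [[-102.0, 16.0], [-100.0, -32.0]]
256 ......##########...#######......... [[-104.0, 16.0], [-103.0, -34.0]]
257 ......##########..########......... [[-107.0, 16.0], [-105.0, -34.0]]
258 ......##########..########.......
[... 690 characters left out ...]
8.0, -2.0], [-105.0, 15.0]]
240 ....................######.............. [[-96.0, 2.0], [-102.0, 17.0]]
241 .....................####............... [[-94.0, 6.0], [-98.0, 16.0]]
242 .....................####............... [[-91.0, 7.0], [-95.0, 17.0]]
243 ......................##................ [[-89.0, 11.0], [-91.0, 16.0]]
s3
237 ..................####........ [[-108.0, 5.0], [-112.0, 15.0]]
238 ..................####........ [[-105.0, 6.0], [-109.0, 16.0]]
239 ...................##......... [[-103.0, 10.0], [-105.0, 15.0]]
240 ...................##......... [[-100.0, 12.0], [-102.0, 17.0]]
axis z.014 px [367.7031459  214.54484105] [366.80655501 254.4872395 ] [366.62185237 262.51033762]
```

Run:
```python
from h import *
from scipy.optimize import least_squares
t=cv2.imread('pics/t3.png');s=cv2.imread('pics/s3.png')
B=([100,120,80],[130,255,255]);G=([50,110,60],[80,255,255]);Rd=([0,150,120],[6,255,255])
P={}
for n,c,bt,bs in [('b1',B,(408,225,426,240),(228,175,248,195)),('g',G,(410,178,428,194),(206,205,222,222)),('r',Rd,(328,170,348,190),(272,232,296,248)),('b2',B,(326,218,345,236),(294,200,314,216))]:
    a,_=blob(t,*c,bt);b,_=blob(s,*c,bs);P[n]=tri(ray('top',*a),ray('scene',*b))
ks={'b1':1,'g':2,'r':4,'b2':5}
def f(p): return np.hstack([P[n]-np.array([p[0]+.1*np.cos(p[2]+k*np.pi/3),p[1]+.1*np.sin(p[2]+k*np.pi/3),p[3]]) for n,k in ks.items()])
q=least_squares(f,[.616,-.124,3.1,.23]);print(q.x.round(4),np.degrees(q.x[2]),(q.fun*1000).round(1))
p=q.x;print('seat',p[0]+.1*np.cos(p[2]),p[1]+.1*np.sin(p[2]))
# yellow, purple tops
t0=cv2.imread('pics/top0.png');s0=cv2.imread('pics/scene0.png')
for lo,hi,bt,bs in [([22,120,120],[32,255,255],(125,245,165,275),(480,240,510,265)),([130,80,40],[160,255,255],(188,185,215,212),(410,272,432,300))]:
    a,_=blob(t0,lo,hi,bt);b,_=blob(s0,lo,hi,bs);print(tri(ray('top',*a),ray('scene',*b)).round(3))
# handle orientation in top
r=cv2.resize(s0[225:285,415:475],(600,600),interpolation=cv2.INTER_CUBIC);
m=cv2.inRange(t0[225:272,180:225],(140,140,140),(230,230,230))
c,_=cv2.findContours(m,0,2);c=max(c,key=cv2.contourArea)+np.array([180,225])
print('holder approx quad',[at('top',*q,.01)[:2].round(3).tolist() for q in cv2.boxPoints(cv2.minAreaRect(c))])
```

```text
[ 0.6159 -0.1239  3.1054  0.234 ] 177.92824092862477 [ 0.3  0.5  0.2 -0.1  0.2  1.  -0.1 -0.5 -1.6 -0.1 -0.2  0.4]
seat 0.5159314428522205 -0.12024024155335677
[0.482 0.4   0.167]
[0.627 0.265 0.156]
holder approx quad [[0.481, 0.344], [0.54, 0.337], [0.529, 0.246], [0.469, 0.253]]
```

```bash
echo '[[[0, 0, 0.09], [-0.0025, -0.002, 0], 1], [[0, 0, 0.09], [-0.0025, -0.002, 0.05], 1], [[0, 0, 0.09], [-0.0025, -0.002, 0.1], 1], [[0, 0, 0.09], [-0.0025, -0.002, 0.14], 1], [[0, 0, 0.09], [-0.0025, -0.002, 0.161], 1], [[0, 0, 0.09], [-0.0025, -0.002, 0.161], 1], [[0, 0, 0.09], [-0.0025, -0.002, 0.161], 0.5], [[0, 0, 0.09], [-0.0025, -0.002, 0.161], 0], [[0, 0, 0.09], [-0.0025, -0.002, 0.161], 0], [[0, 0, 0.09], [-0.0025, -0.002, 0.161], 0], [[0, 0, 0.09], [-0.0025, -0.002, 0.161], 0]]' > mv.in && python3 -m jog mv.in 40
```

```text
clock: 8.45
position: [0.5129, 0.2886, 0.1543]
ee_rot: [0.998, -0.062, 0.001, -0.0]
ft_force: [-1.6, -1.5, 5.8]
grip_width: 0.357
grasp_force: 39.4
```

```bash
echo '[[[0, 0, 0], [0, 0, 0], 0], [[0, 0, 0], [0, 0, 0], 0], [[0, 0, 0], [0, 0, 0], 0], [[0, 0, 0], [0, 0, 0], 0]]' > mv.in && python3 -m jog mv.in
```

```text
clock: 8.95
position: [0.513, 0.2886, 0.1543]
ee_rot: [0.998, -0.062, 0.001, -0.0]
ft_force: [-1.8, -1.3, 6.5]
grip_width: 0.355
grasp_force: 39.4
```

Run:
```python
from h import *
t=manip.camera('top');s=manip.camera('scene')
r=lambda im,x,y,w,h:cv2.resize(im[y:y+h,x:x+w],(400,400),interpolation=cv2.INTER_CUBIC)
z=cv2.imread('pics/top0.png')
cv2.imwrite('pics/c4.png',np.hstack([r(z,172,234,40,40),r(s,400,190,100,100)]))
```

```text
(no output)
```

View pics/c4.png

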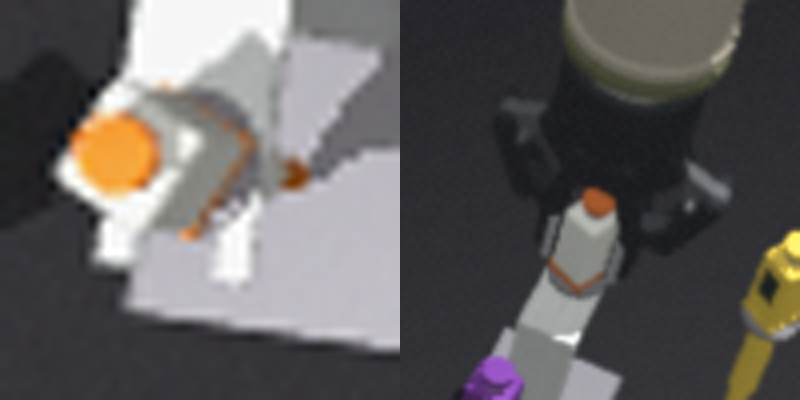

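The handle is yawed about 40° to the world axes (the corner of its trim faces the scene camera), so the pads are gripping corners. I'll open, turn the tool to match, and grip again.

```bash
echo '[[[0, 0, 0], [0, 0, 0], 0.6], [[0, 0, 0], [0, 0, 0], 1], [[0, 0, 0], [0, 0, 0], 1], [[0, 0, 0], [0, 0, 0], 1], [[0, 0, 0.14], [0, 0, 0], 1], [[0, 0, 0.28], [0, 0, 0], 1], [[0, 0, 0.42], [0, 0, 0], 1], [[0, 0, 0.56], [0, 0, 0], 1], [[0, 0, 0.56], [0, 0, 0], 1], [[0, 0, 0.56], [0, 0, 0], 0.5], [[0, 0, 0.56], [0, 0, 0], 0], [[0, 0, 0.56], [0, 0, 0], 0], [[0, 0, 0.56], [0, 0, 0], 0], [[0, 0, 0.56], [0, 0, 0], 0], [[0, 0, 0.56], [0, 0, 0], 0], [[0, 0, 0.56], [0, 0, 0], 0]]' > mv.in && python3 -m jog mv.in 40
```

```text
clock: 11.05
position: [0.5122, 0.2894, 0.1534]
ee_rot: [0.943, -0.334, -0.001, -0.001]
ft_force: [-3.8, 3.2, 8.6]
grip_width: 0.297
grasp_force: 37.2
```

```bash
echo '[[[0, 0, 0], [0, 0, -0.01], 0], [[0, 0, 0], [0, 0, -0.025], 0], [[0, 0, 0], [0, 0, -0.04], 0], [[0, 0, 0], [0, 0, -0.04], 0], [[0, 0, 0], [-0.016, 0.01, -0.04], 0], [[0, 0, 0], [-0.04, 0.025, -0.04], 0], [[0, 0, 0], [-0.064, 0.039, -0.04], 0], [[0, 0, 0], [-0.064, 0.039, -0.04], 0]]' > mv.in && python3 -m jog mv.in 50
```

```text
clock: 12.05
position: [0.435, 0.3016, 0.1924]
ee_rot: [0.943, -0.332, -0.001, 0.001]
ft_force: [0.7, 0.8, -0.4]
grip_width: 0.277
grasp_force: 49.3
```

```bash
echo '[[[0, 0, -0.06], [0.026, 0.033, 0], 0], [[0, 0, -0.12], [0.053, 0.065, 0], 0], [[0, 0, -0.19], [0.079, 0.098, 0], 0], [[0, 0, -0.26], [0.106, 0.131, 0], 0], [[0, 0, -0.33], [0.132, 0.164, 0], 0], [[0, 0, -0.4], [0.159, 0.196, 0], 0], [[0, 0, -0.47], [0.185, 0.229, 0], 0], [[0, 0, -0.54], [0.212, 0.262, 0], 0], [[0, 0, -0.61], [0.238, 0.294, 0], 0], [[0, 0, -0.677], [0.2645, 0.327, 0], 0], [[0, 0, -0.677], [0.2645, 0.327, 0], 0], [[0, 0, -0.677], [0.2645, 0.327, 0], 0], [[0, 0, -0.677], [0.2645, 0.327, 0], 0]]' > mv.in && python3 -m jog mv.in
python3 - <<'E'
from h import *
t=manip.camera('top');s=manip.camera('scene');cv2.imwrite('pics/s5.png',s);cv2.imwrite('pics/t5.png',t)
r=lambda im,x,y,w,h:cv2.resize(im[y:y+h,x:x+w],(400,400),interpolation=cv2.INTER_CUBIC)
cv2.imwrite('pics/c5.png',np.hstack([r(t,306,195,120,120),r(s,220,140,120,120)]))
o=manip.get_obs();print(o['position'].round(4),o['ft_force'].round(2),np.degrees(R.from_quat(o['ee_rot']).as_euler('xyz')).round(2))
for c,im,box in(('scene',s,(250,100,340,220)),('top',t,(330,230,400,310))):
    try: print(c,blob(im,[8,130,110],[18,255,255],box))
    except Exception as e: print(e)
E
```

```text
clock: 13.68
position: [0.437, -0.1213, 0.1934]
ee_rot: [1.0, -0.003, 0.0, 0.0]
ft_force: [-0.3, -0.1, -0.2]
grip_width: 0.278
grasp_force: 49.2
[ 0.437  -0.1213  0.1934] [-0.67 -0.97 -0.17] [ 1.7998e+02 -1.0000e-02 -2.9000e-01]
scene (array([295.90322581, 202.09677419]), [294, 198, 4, 10, 31])
attempt to get argmax of an empty sequence
```

View pics/c5.png

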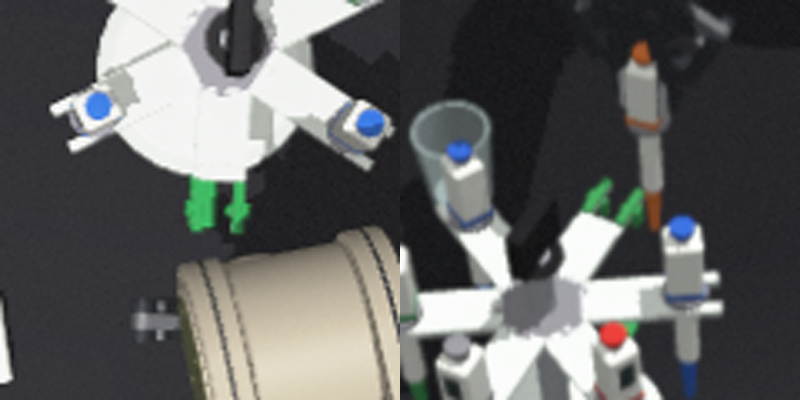

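Run:
```python
from h import *
s=cv2.imread('pics/s5.png')
b,st=blob(s,[5,130,110],[18,255,255],(280,145,300,164));print(b,st)
# reference: same appearance in initial image gave button centroid z=collar+.0706
print('button at z .2506:',at('scene',*b,.2506).round(4),'z .24',at('scene',*b,.2406).round(4))
# edges of neck & handle columns
for v in(175,180,184,190,194,200,204):print(v,''.join('%4d'%s[v,x].max() for x in range(286,306)))
# proj of expected pipette axis
for z in(.0706,0,-.07,-.12):print(z,proj('scene',[.437,-.1213,.180+z]).round(1))
# pads triangulate: seat predicted
for lat in(-.0135,.0135):
  p=np.array([.6159+.1245*np.cos(3.1054),-.1239+.1245*np.sin(3.1054),.164])+lat*np.array([-np.sin(3.1054),np.cos(3.1054),0]);print('tine end',proj('scene',p).round(1),proj('top',p).round(1))
G=([50,110,60],[80,255,255])
for im,b in((s,(270,185,300,215)),(cv2.imread('pics/t5.png'),(355,240,390,275))):
    m=cv2.inRange(cv2.cvtColor(im,cv2.COLOR_BGR2HSV),np.array(G[0]),np.array(G[1]))[b[1]:b[3],b[0]:b[2]]
    print('\n'.join('%d '%(b[1]+i)+''.join('#' if q else '.' for q in r) for i,r in enumerate(m)))
```

```text
[291.92 155.68] [290, 153, 5, 6, 25]
button at z .2506: [ 0.4429 -0.1231  0.2506] z .24 [ 0.4334 -0.128   0.2406]
175   46  77 126 132 132 134 136 137 138 138 131 110 107  99  91  57  42  42  43  43
180   40  41  44  51  62  76  93  95  95  95  99  95  60  46  44  43  41  42  43  45
184   41  41  41  43  42  73 131 140 140 139 137 126  75  45  41  42  41  42  41  41
190   42  44  41  42  43  55  98 134 139 140 143 145 113  54  41  40  41  43  42  44
194   43  43  43  41  43  55  91 134 139 139 144 149 134  63  42  43  44  42  42  41
200   49  84 136 174 172 144 106  74 107 119 121 113  72  42  40  42  42  39  40  43
204  164 174 152 124 117 114  91  58  80 119 124 115  54  40  45  50  75  94  97  96
0.0706 [293.6 154.3]
0 [294.9 175. ]
-0.07 [296.1 194.1]
-0.12 [296.9 206.8]
tine end [291.6 196.2] [364.7 263.9]
tine end [281.9 192.8] [376.8 264.7]
185 ..............................
186 ..............................
187 ..............................
188 ..............................
189 ..............................
190 ..............................
191 ..........................
[... 1509 characters left out ...]
#..########.........
258 ......##########..########.........
259 .......#########..########.........
260 .......#########....#####..........
261 .......#########....####...........
262 .......#########....####...........
263 ........#######.....####...........
264 .........##.........####...........
265 ...................................
266 ...................................
267 ...................................
268 ...................................
269 ...................................
270 ...................................
271 ...................................
272 ...................................
273 ...................................
274 ...................................
```

The pipette is upright and centred, and needs about 4.5 mm of +y to line up with the slot. I'll go in stepwise along the hook's direction.

```bash
echo '[[[0, 0, 0], [0, -0.0045, 0], 0], [[0, 0, 0], [0, -0.0045, 0], 0], [[0, 0, 0], [0.02, -0.0038, 0], 0], [[0, 0, 0], [0.035, -0.0032, 0], 0], [[0, 0, 0], [0.045, -0.0029, 0], 0], [[0, 0, 0], [0.05, -0.0027, 0], 0], [[0, 0, 0], [0.05, -0.0027, 0], 0]]' > mv.in && python3 -m jog mv.in 60
python3 - <<'E'
from h import *
o=manip.get_obs();print(o['position'].round(4),o['ft_force'].round(2),o['torque'].round(3))
s=manip.camera('scene');cv2.imwrite('pics/c6.png',cv2.resize(s[140:230,230:330],(800,600)[:2] if 0 else (660,594),interpolation=cv2.INTER_CUBIC))
E
```

```text
clock: 14.65
position: [0.4703, -0.1156, 0.2008]
ee_rot: [1.0, -0.003, 0.007, 0.002]
ft_force: [-0.9, 0.1, -1.4]
grip_width: 0.277
grasp_force: 59.7
[ 0.4703 -0.1156  0.2008] [-0.93  0.14 -1.37] [-0.063  0.047 -0.062]
```

View pics/c6.png

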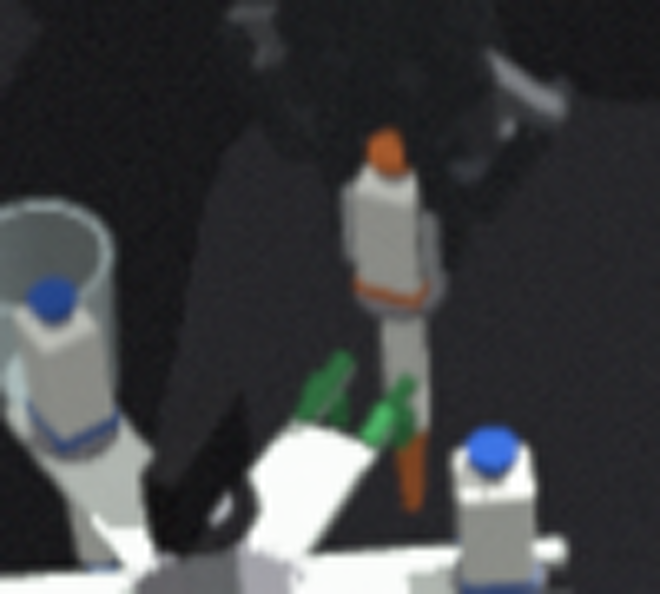

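```bash
echo '[[[0, 0, 0], [0, 0, 0], 0], [[0, 0, 0], [0, 0, 0], 0], [[0, 0, 0], [0, 0, 0], 0]]' > mv.in && python3 -m jog mv.in
python3 - <<'E'
from h import *
o=manip.get_obs();print(o['position'].round(4),o['ft_force'].round(2),o['joint_pos'].round(3),o['joint_velocities'].round(3),o['tau'].round(1),np.degrees(R.from_quat(o['ee_rot']).as_euler('xyz')).round(2))
E
```

```text
clock: 15.08
position: [0.4704, -0.1156, 0.2009]
ee_rot: [1.0, -0.003, 0.007, 0.002]
ft_force: [-0.4, -0.0, -1.0]
grip_width: 0.277
grasp_force: 59.7
[ 0.4704 -0.1156  0.2009] [-0.38 -0.02 -1.  ] [-1.459 -0.499  1.339  1.922  0.503  1.358 -1.836] [ 0.    -0.    -0.001 -0.001 -0.     0.001  0.001] [  0.   22.3 -18.1 -35.1   0.1  -0.1   0. ] [179.79  -0.86  -0.36]
```

Joints 2 and 3 are on their limits (-0.5 and 1.34), so the elbow has swung aside and the arm stopped short in free air. I'll back out to more open space and watch how the joints change.

```bash
echo '[[[0, 0, 0], [-0.03, 0, 0], 0], [[0, 0, 0], [-0.03, 0, 0], 0], [[0, 0, 0], [-0.03, -0.05, 0], 0], [[0, 0, 0], [-0.03, -0.1, 0], 0], [[0, 0, 0], [-0.03, -0.15, 0], 0], [[0, 0, 0], [-0.03, -0.215, 0], 0], [[0, 0, 0], [-0.03, -0.215, 0], 0]]' > mv.in && python3 -m jog mv.in
J='from workcell import manip;o=manip.get_obs();print(o["position"].round(4),o["ee_rot"].round(4),o["joint_pos"].round(3))'
python3 -c "$J"
echo '[[[0, 0, 0], [0.035, 0, 0], 0], [[0, 0, 0], [0.07, 0, 0], 0], [[0, 0, 0], [0.105, 0, 0], 0], [[0, 0, 0], [0.14, 0, 0], 0], [[0, 0, 0], [0.14, 0, 0], 0], [[0, 0, 0], [0.14, 0, 0], 0]]' > mv.in && python3 -m jog mv.in
python3 -c "$J"
```

```text
clock: 15.95
position: [0.4416, 0.1044, 0.2001]
ee_rot: [1.0, 0.001, 0.008, 0.003]
ft_force: [-0.3, -1.3, -1.2]
grip_width: 0.269
grasp_force: 59.8
[0.4416 0.1044 0.2001] [1.0e+00 6.0e-04 8.5e-03 2.8e-03] [-1.581 -0.255  1.128  1.988  0.254  1.261 -2.111]
clock: 16.7
position: [0.5817, 0.0983, 0.202]
ee_rot: [1.0, -0.003, 0.008, 0.002]
ft_force: [-0.2, 0.4, -0.6]
grip_width: 0.273
grasp_force: 59.6
[0.5817 0.0983 0.202 ] [ 1.     -0.0034  0.0076  0.0024] [-1.123  0.454  1.145  1.656 -0.422  1.296 -1.482]
```

```bash
cat > kin.py <<'E'
import numpy as np,itertools
from scipy.spatial.transform import Rotation as R
from scipy.optimize import least_squares
D=[([1.23141148,.33220337,-.06473584,1.46014316,.02159634,1.3498841,-.08850395],[.19473567,-.59389436,.23131487],[.987479,.157747,2e-5,2.5e-5]),
([-1.459,-.499,1.339,1.922,.503,1.358,-1.836],[.4704,-.1156,.2009],[1,-.003,.007,.002]),
([-1.581,-.255,1.128,1.988,.254,1.261,-2.111],[.4416,.1044,.2001],[1,.0006,.0085,.0028]),
([-1.123,.454,1.145,1.656,-.422,1.296,-1.482],[.5817,.0983,.202],[1,-.0034,.0076,.0024])]
def fk(q,p,s):
    h,L1,L2,d,a1,a2,a3,o7,x0,a4=p
    y=lambda t:R.from_euler('y',t);z=lambda t:R.from_euler('z',t)
    T=z(s[0]*q[0]);P=np.array([0,0,h])+T.apply([x0,0,0])
    T=T*y(q[1])*z(s[1]*q[2]);P=P+T.apply([a1,0,L1])
    T=T*y(q[3])*z(s[2]*q[4]);P=P+T.apply([a2,0,L2])
    T=T*y(q[5]);P=P+T.apply([a3,0,0])
    T=T*z(s[3]*q[6]+o7);P=P+T.apply([0,0,d]);return P,T
def res(p,s):
    r=[]
    for q,x,w in D:
        P,T=fk(q,p,s);r+=list(10*(P-x))+list((T.inv()*R.from_quat(w)).as_rotvec())
    r=r+list(.002*np.array(p)[[4,5,6,8]])
    return np.array(r)
if __name__=='__main__':
    B=[]
    for s in itertools.product([1,-1],repeat=4):
        for o7 in(0,np.pi/2,np.pi,-np.pi/2):
            p0=[.35,.4,.4,.25,0,0,0,o7,0];f=lambda p:res(list(p)+[0],s)
            r=least_squares(f,p0);B.append((r.cost,s,o7,r.x.round(4).tolist(),abs(r.fun).max()))
    B.sort(key=lambda b:b[0])
    for b in B[:3]:print(b)
E
python3 kin.py
```

```text
(np.float64(0.11508346837155124), (-1, -1, -1, -1), 1.5707963267948966, [1.2272, 0.4565, 0.3952, 1.329, -0.0357, 0.0198, -0.1499, 1.571, -0.0258], np.float64(0.42358013740379036))
(np.float64(0.1150834683715514), (-1, -1, -1, -1), -1.5707963267948966, [1.2272, 0.4565, 0.3952, 1.329, -0.0357, 0.0198, -0.1499, -4.7122, -0.0258], np.float64(0.4235801311589743))
(np.float64(0.11508346837155234), (-1, -1, -1, -1), 3.141592653589793, [1.2272, 0.4565, 0.3952, 1.329, -0.0357, 0.0198, -0.1499, 1.571, -0.0258], np.float64(0.42358014381568304))
```

Run:
```python
from kin import *
B=[]
ax={'p':'y','m':'-'}
for s in itertools.product([1,-1],repeat=6):
  def f(o):
    r=[]
    for q,x,w in D:
        T=R.from_euler('z',s[0]*q[0]+o[0])*R.from_euler('y',q[1])*R.from_euler('z',s[1]*q[2])*R.from_euler('y',s[4]*q[3]+o[3])*R.from_euler('z',s[2]*q[4]+o[1])*R.from_euler('y',s[5]*q[5]+o[4])*R.from_euler('z',s[3]*q[6]+o[2])
        r+=list((T.inv()*R.from_quat(w)).as_rotvec())
    return np.array(r+list(.001*np.array(o)))
  for o1 in(0,np.pi/2,np.pi):
   for o7 in(0,np.pi/2,np.pi,-np.pi/2):
    for o5 in (0,np.pi):
     r=least_squares(f,[o1,o5,o7,0,0]);B.append((round(r.cost,5),s,r.x.round(2).tolist()))
B.sort(key=lambda b:b[0])
for b in B[:6]:print(b)
```

```text
Still running in the background as job /tmp/bash_jobs.1000/e59576460b63 (pid 984). You'll get a notice when it ends.
```

```bash
kill -- -$(cat /tmp/bash_jobs.1000/e59576460b63/pid); J='from workcell import manip;o=manip.get_obs();print(o["position"].round(4),o["ee_rot"].round(4),o["joint_pos"].round(3))'
echo '[[[0, 0, -0.15], [0, 0, 0], 0], [[0, 0, -0.3], [0, 0, 0], 0], [[0, 0, -0.45], [0, 0, 0], 0], [[0, 0, -0.6], [0, 0, 0], 0], [[0, 0, -0.6], [0, 0, 0], 0]]' > mv.in && python3 -m jog mv.in
timeout 60 python3 -c "$J"
```

```text
clock: 17.32
position: [0.5811, 0.1003, 0.2029]
ee_rot: [0.956, 0.293, 0.008, 0.003]
ft_force: [1.0, -0.7, -1.2]
grip_width: 0.276
grasp_force: 59.8
[0.5811 0.1003 0.2029] [0.956  0.2933 0.0076 0.0029] [-1.046  0.385  1.009  1.654 -0.336  1.274 -0.951]
```

```bash
J='from workcell import manip;o=manip.get_obs();print(o["position"].round(4),o["ee_rot"].round(4),o["joint_pos"].round(3))'
echo '[[[0, 0, -0.15], [0, 0, 0], 0], [[0, 0, -0.3], [-0.039, -0.0145, 0], 0], [[0, 0, -0.45], [-0.078, -0.029, 0], 0], [[0, 0, -0.6], [-0.118, -0.007, 0], 0], [[0, 0, -0.6], [-0.156, 0.015, 0], 0], [[0, 0, -0.6], [-0.156, 0.015, 0], 0]]' > mv.in && python3 -m jog mv.in
timeout 60 python3 -c "$J"
```

```text
clock: 18.08
position: [0.4597, -0.0026, 0.2003]
ee_rot: [0.829, 0.559, 0.006, 0.004]
ft_force: [0.6, 0.7, -0.9]
grip_width: 0.27
grasp_force: 59.9
[ 0.4597 -0.0026  0.2003] [0.8288 0.5594 0.0064 0.0036] [-1.157 -0.14   1.015  1.972  0.127  1.232 -0.571]
```

```bash
J='from workcell import manip;o=manip.get_obs();print(o["position"].round(4),o["ee_rot"].round(4),o["joint_pos"].round(3))'
echo '[[[0, 0, -0.12], [-0.025, 0.014, 0], 0], [[0, 0, -0.25], [-0.05, 0.028, 0], 0], [[0, 0, -0.38], [-0.075, 0.042, 0], 0], [[0, 0, -0.5], [-0.1, 0.057, 0], 0], [[0, 0, -0.5], [-0.1, 0.057, 0], 0]]' > mv.in && python3 -m jog mv.in
timeout 60 python3 -c "$J"
```

```text
clock: 18.7
position: [0.4774, -0.1158, 0.2012]
ee_rot: [0.663, 0.748, 0.003, 0.007]
ft_force: [-0.7, -0.0, -0.0]
grip_width: 0.276
grasp_force: 59.9
[ 0.4774 -0.1158  0.2012] [0.6633 0.7483 0.0032 0.0075] [-1.131  0.016  1.317  1.906 -0.014  1.216  0.311]
```

```bash
cat > m.py <<'E'
from h import *
import sys
o=manip.get_obs();p=o['position'];T=R.from_quat(o['ee_rot']).as_matrix()
s=manip.camera('scene');cv2.imwrite(f'pics/m{int(o["clock"]*100)}.png',s)
ax=-T[:,2];base=p+T[:,2]*.0134
g=s.max(2).astype(int)
for z in(-.012,-.02,-.03,-.04,-.05):
    q=proj('scene',base+ax*z);v=int(round(q[1]));x0=int(round(q[0]))-9
    row=g[v,x0:x0+19];print(z,q.round(1),x0,row.tolist())
print(p.round(4),o['ft_force'].round(2),ax.round(4),o['joint_pos'].round(3))
E
timeout 100 python3 m.py
```

```text
-0.012 [290.1 187.8] 281 [27, 27, 27, 32, 43, 62, 78, 87, 90, 95, 94, 92, 91, 86, 73, 55, 39, 44, 40]
-0.02 [290.2 190.1] 281 [29, 26, 27, 26, 27, 30, 46, 85, 124, 127, 125, 128, 129, 120, 61, 44, 43, 40, 42]
-0.03 [290.4 192.9] 281 [81, 69, 42, 24, 23, 23, 40, 79, 131, 139, 140, 139, 137, 124, 71, 45, 43, 42, 44]
-0.04 [290.5 195.6] 282 [96, 67, 33, 26, 25, 33, 72, 132, 136, 133, 138, 143, 138, 91, 46, 43, 41, 41, 43]
-0.05 [290.7 198.4] 282 [59, 31, 30, 26, 28, 29, 77, 147, 171, 169, 153, 142, 145, 99, 51, 42, 43, 42, 41]
[ 0.4774 -0.1158  0.2012] [-0.65 -0.02 -0.04] [-0.0154  0.0052  0.9999] [-1.131  0.016  1.317  1.906 -0.014  1.216  0.311]
```

```bash
echo '[[[0.0147, 0.007, 0], [-0.0054, -0.0006, 0], 0], [[0.0147, 0.007, 0], [-0.0054, -0.0006, 0], 0], [[0.0147, 0.007, 0], [-0.0062, 0.0043, 0], 0], [[0.0147, 0.007, 0], [-0.0068, 0.0083, 0], 0], [[0.0147, 0.007, 0], [-0.0068, 0.0083, 0], 0]]' > mv.in && python3 -m jog mv.in
timeout 100 python3 m.py
```

```text
clock: 19.38
position: [0.4863, -0.1201, 0.2012]
ee_rot: [0.662, 0.749, 0.0, -0.001]
ft_force: [-0.1, 0.2, -0.3]
grip_width: 0.272
grasp_force: 59.8
-0.012 [287.1 189.7] 278 [28, 27, 29, 29, 43, 63, 77, 87, 96, 96, 102, 92, 90, 85, 70, 56, 31, 30, 26]
-0.02 [287.3 191.9] 278 [27, 22, 30, 36, 34, 29, 41, 79, 123, 123, 128, 129, 130, 120, 65, 32, 27, 24, 28]
-0.03 [287.5 194.7] 278 [41, 69, 100, 106, 98, 79, 39, 70, 130, 140, 140, 140, 139, 127, 91, 40, 26, 29, 29]
-0.04 [287.7 197.4] 279 [105, 105, 100, 82, 46, 30, 61, 120, 137, 141, 138, 138, 155, 138, 71, 32, 28, 26, 27]
-0.05 [287.9 200.1] 279 [102, 104, 96, 69, 33, 28, 47, 97, 144, 166, 177, 172, 150, 131, 61, 28, 28, 31, 27]
[ 0.4863 -0.1201  0.2012] [-0.1   0.2  -0.26] [ 5.e-04 -1.e-03  1.e+00] [-1.027  0.144  1.292  1.869 -0.148  1.237  0.434]
```

```bash
echo '[[[0, 0, 0], [-0.0016, -0.0002, 0], 0], [[0, 0, 0], [-0.0016, -0.0002, 0], 0], [[0, 0, 0], [-0.0022, 0.0038, 0], 0], [[0, 0, 0], [-0.0025, 0.0058, 0], 0], [[0, 0, 0], [-0.0028, 0.0078, 0], 0], [[0, 0, 0], [-0.0028, 0.0078, 0], 0]]' > mv.in && python3 -m jog mv.in 80
timeout 100 python3 m.py|tail -1
```

```text
clock: 20.18
position: [0.4944, -0.1225, 0.2011]
ee_rot: [0.662, 0.749, 0.0, -0.0]
ft_force: [0.2, -0.1, -0.6]
grip_width: 0.272
grasp_force: 79.5
[ 0.4944 -0.1225  0.2011] [ 0.22 -0.08 -0.58] [ 6.e-04 -8.e-04  1.e+00] [-0.977  0.19   1.268  1.849 -0.193  1.242  0.472]
```

```bash
echo '[[[0, 0, 0], [-0.0003, 0.002, 0], 0], [[0, 0, 0], [-0.0006, 0.004, 0], 0], [[0, 0, 0], [-0.0006, 0.004, 0], 0]]' > mv.in && python3 -m jog mv.in
timeout 100 python3 m.py
```

```text
clock: 20.6
position: [0.4984, -0.1225, 0.2012]
ee_rot: [0.662, 0.749, 0.0, -0.001]
ft_force: [0.3, -0.4, -0.8]
grip_width: 0.269
grasp_force: 79.5
-0.012 [284.1 192.8] 275 [24, 28, 27, 32, 49, 75, 87, 93, 96, 97, 97, 103, 93, 91, 90, 68, 37, 30, 26]
-0.02 [284.3 195. ] 275 [29, 28, 30, 42, 68, 98, 107, 110, 119, 121, 125, 125, 125, 115, 67, 35, 45, 30, 30]
-0.03 [284.5 197.8] 276 [80, 105, 108, 108, 100, 92, 87, 131, 140, 140, 140, 140, 132, 127, 163, 172, 144, 80, 34]
-0.04 [284.8 200.5] 276 [100, 108, 108, 102, 106, 96, 86, 121, 137, 140, 139, 146, 165, 176, 172, 144, 105, 51, 30]
-0.05 [285.  203.2] 276 [107, 99, 79, 62, 80, 80, 79, 95, 134, 146, 164, 178, 172, 151, 149, 151, 100, 50, 28]
[ 0.4984 -0.1225  0.2012] [ 0.27 -0.42 -0.77] [ 4.0e-04 -1.1e-03  1.0e+00] [-0.958  0.208  1.257  1.839 -0.21   1.245  0.484]
```

```bash
echo '[[[0, 0, 0], [-0.0004, 0.003, 0], 0], [[0, 0, 0], [-0.0008, 0.006, 0], 0], [[0, 0, 0], [-0.0011, 0.008, 0], 0], [[0, 0, 0], [-0.0011, 0.008, 0], 0]]' > mv.in && python3 -m jog mv.in
echo '[[[0, 0, 0], [-0.0004, 0.003, 0], 0], [[0, 0, 0], [-0.0008, 0.006, 0], 0], [[0, 0, 0], [-0.0012, 0.009, 0], 0], [[0, 0, 0], [-0.0014, 0.01, 0], 0], [[0, 0, 0], [-0.0014, 0.01, 0], 0]]' > mv.in && python3 -m jog mv.in
timeout 100 python3 m.py|tail -1
```

```text
clock: 21.15
position: [0.5064, -0.1227, 0.201]
ee_rot: [0.662, 0.749, 0.0, -0.001]
ft_force: [-1.9, 0.5, -2.8]
grip_width: 0.271
grasp_force: 79.6
clock: 21.78
position: [0.5166, -0.1228, 0.2012]
ee_rot: [0.662, 0.749, 0.0, -0.0]
ft_force: [0.5, -0.2, -0.5]
grip_width: 0.272
grasp_force: 79.6
[ 0.5166 -0.1228  0.2012] [ 0.52 -0.19 -0.49] [ 2.0e-04 -1.2e-03  1.0e+00] [-0.882  0.278  1.212  1.796 -0.275  1.258  0.526]
```

```bash
echo '[[[0, 0, 0], [0, 0, 0.005], 0], [[0, 0, 0], [0, 0, 0.01], 0], [[0, 0, 0], [0, 0, 0.015], 0], [[0, 0, 0], [0, 0, 0.018], 0], [[0, 0, 0], [0, 0, 0.018], 0]]' > mv.in && python3 -m jog mv.in
echo '[[[0, 0, 0], [0, 0, 0.001], 0], [[0, 0, 0], [0, 0, 0.002], 0], [[0, 0, 0], [0, 0, 0.002], 0]]' > mv.in && python3 -m jog mv.in
echo '[[[0, 0, 0], [0, 0, 0.001], 0], [[0, 0, 0], [0, 0, 0.002], 0], [[0, 0, 0], [0, 0, 0.002], 0]]' > mv.in && python3 -m jog mv.in
```

```text
clock: 22.45
position: [0.5163, -0.1228, 0.1829]
ee_rot: [0.662, 0.749, 0.0, -0.001]
ft_force: [0.0, -0.5, -1.2]
grip_width: 0.276
grasp_force: 79.6
clock: 22.82
position: [0.5165, -0.1227, 0.1811]
ee_rot: [0.662, 0.749, 0.0, -0.001]
ft_force: [-0.5, 0.3, -0.9]
grip_width: 0.273
grasp_force: 79.6
clock: 23.2
position: [0.5164, -0.1227, 0.1791]
ee_rot: [0.662, 0.749, 0.0, -0.001]
ft_force: [0.9, 0.2, -1.4]
grip_width: 0.271
grasp_force: 79.6
```

```bash
echo '[[[0, 0, 0], [0, 0, 0.001], 0], [[0, 0, 0], [0, 0, 0.0015], 0], [[0, 0, 0], [0, 0, 0.0015], 0]]' > mv.in && python3 -m jog mv.in
echo '[[[0, 0, 0], [0, 0, 0.001], 0], [[0, 0, 0], [0, 0, 0.001], 0]]' > mv.in && python3 -m jog mv.in
echo '[[[0, 0, 0], [0, 0, 0.001], 0], [[0, 0, 0], [0, 0, 0.001], 0]]' > mv.in && python3 -m jog mv.in
```

```text
clock: 23.58
position: [0.5164, -0.1228, 0.1776]
ee_rot: [0.662, 0.749, 0.0, -0.001]
ft_force: [-0.9, 0.3, -0.7]
grip_width: 0.269
grasp_force: 79.6
clock: 23.82
position: [0.5164, -0.1227, 0.1766]
ee_rot: [0.662, 0.749, 0.0, -0.001]
ft_force: [0.5, 0.3, 0.1]
grip_width: 0.272
grasp_force: 79.6
clock: 24.08
position: [0.5165, -0.1228, 0.1757]
ee_rot: [0.662, 0.749, 0.0, -0.001]
ft_force: [-1.1, -0.6, 0.7]
grip_width: 0.268
grasp_force: 79.7
```

Force is rising: contact at TCP z of about 0.177, as predicted. I'll press a little more.

```bash
echo '[[[0, 0, 0], [0, 0, 0.001], 0], [[0, 0, 0], [0, 0, 0.001], 0], [[0, 0, 0], [0, 0, 0.001], 0]]' > mv.in && python3 -m jog mv.in
echo '[[[0, 0, 0], [0, 0, 0.0005], 0], [[0, 0, 0], [0, 0, 0.0005], 0], [[0, 0, 0], [0, 0, 0.0005], 0], [[0, 0, 0], [0, 0, 0.0005], 0]]' > mv.in && python3 -m jog mv.in
timeout 100 python3 m.py
```

```text
clock: 24.45
position: [0.5165, -0.1228, 0.1748]
ee_rot: [0.662, 0.749, 0.0, -0.001]
ft_force: [-1.8, 0.2, 2.3]
grip_width: 0.274
grasp_force: 79.8
clock: 24.95
position: [0.5165, -0.1228, 0.1742]
ee_rot: [0.662, 0.749, 0.0, -0.001]
ft_force: [-0.5, 0.1, 4.5]
grip_width: 0.273
grasp_force: 79.9
-0.012 [281.5 205.3] 273 [152, 176, 176, 156, 119, 100, 101, 101, 98, 101, 104, 104, 105, 102, 106, 89, 89, 89, 91]
-0.02 [281.7 207.4] 273 [181, 182, 181, 180, 176, 168, 151, 137, 144, 140, 151, 187, 154, 137, 102, 65, 55, 70, 71]
-0.03 [282.  210.1] 273 [180, 181, 185, 195, 213, 244, 251, 252, 252, 252, 250, 237, 199, 130, 49, 28, 29, 30, 27]
-0.04 [282.3 212.7] 273 [208, 244, 251, 252, 252, 252, 252, 252, 250, 235, 172, 145, 139, 123, 62, 32, 25, 29, 26]
-0.05 [282.5 215.3] 274 [251, 252, 252, 252, 252, 252, 249, 220, 162, 143, 141, 139, 127, 74, 32, 26, 28, 29, 27]
[ 0.5165 -0.1228  0.1742] [-0.5   0.07  4.54] [ 3.0e-04 -1.3e-03  1.0e+00] [-0.849  0.312  1.183  1.83  -0.311  1.208  0.553]
```

```bash
echo '[[[0, 0, 0], [0, 0, 0], 0.35], [[0, 0, 0], [0, 0, 0], 0.45], [[0, 0, 0], [0, 0, 0], 0.6], [[0, 0, 0], [0, 0, 0], 0.6], [[0, 0, 0], [0, 0, 0], 0.6]]' > mv.in && python3 -m jog mv.in 20
echo '[[[0, 0, 0], [0, 0, -0.02], 0.6], [[0, 0, 0], [0, 0, -0.05], 0.6], [[0, 0, 0], [0, 0, -0.09], 0.6], [[0, 0, 0], [0, 0, -0.11], 0.6], [[0, 0, 0], [0, -0.04, -0.11], 0.6], [[0, 0, 0], [0, -0.08, -0.11], 0.6], [[0, 0, 0], [0.05, -0.08, -0.11], 0.6], [[0, 0, 0], [0.1, -0.08, -0.11], 0.6], [[0, 0, 0], [0.15, -0.08, -0.11], 0.6], [[0, 0, 0], [0.15, -0.08, -0.11], 0.6]]' > mv.in && python3 -m jog mv.in
timeout 60 python3 - <<'E'
from h import *
t=manip.camera('top');s=manip.camera('scene')
r=lambda im,x,y,w,h:cv2.resize(im[y:y+h,x:x+w],(400,400),interpolation=cv2.INTER_CUBIC)
cv2.imwrite('pics/c7.png',np.hstack([r(t,306,165,120,120),r(s,210,150,120,120)]))
O=([5,130,110],[18,255,255])
try:
    a,_=blob(t,*O,(355,240,390,265));b,_=blob(s,*O,(255,165,305,200));print(a,b,tri(ray('top',*a),ray('scene',*b)).round(4))
except Exception as e: print(e)
E
```

```text
clock: 25.62
position: [0.5165, -0.1227, 0.1742]
ee_rot: [0.662, 0.749, 0.0, -0.001]
ft_force: [0.0, -0.2, -0.7]
grip_width: 0.605
grasp_force: 0.0
clock: 26.88
position: [0.4184, 0.0186, 0.2853]
ee_rot: [0.661, 0.751, 0.001, -0.0]
ft_force: [0.3, -0.5, -0.9]
grip_width: 0.597
grasp_force: 0.0
[374.46808511 252.63829787] [280.28571429 181.6       ] [ 0.5161 -0.1199  0.2331]
```

View pics/c7.png

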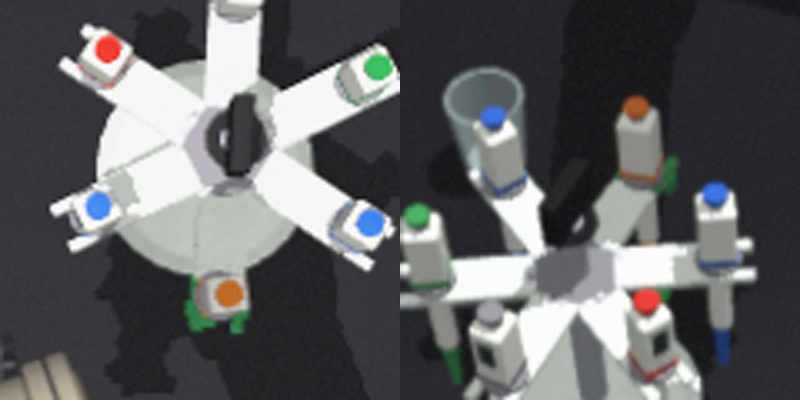

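The orange pipette hangs upright on the front hook. Its button is at top (374,253) and scene (280,182), which triangulates to (0.516, -0.120, 0.233), the seat position, and the arm is clear.

```bash
echo '[[[0, 0, 0], [0, 0, 0], 0.6], [[0, 0, 0], [0, 0, 0], 0.6]]' > mv.in && python3 -m jog mv.in; timeout 100 python3 -c "from workcell import manip;print(manip.hand_in())"
```

```text
clock: 27.22
position: [0.4189, 0.0152, 0.2846]
ee_rot: [0.663, 0.749, 0.001, -0.001]
ft_force: [0.9, 0.4, -0.5]
grip_width: 0.597
grasp_force: 0.0
the job is handed in; nothing more can be done
None
```

I handed the job in at 27.2 s of the 70 s, with the orange pipette released and hanging upright on the empty hook, that hook within about 3° of the green pointer by camera, and the arm clear; no verdict was reported.

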